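# Prop open the red-lidded instrument case

### The job

Open the red-lidded instrument case until its lid stands nearly upright, then push the yellow tab at the knee of its folding stay back, away from the lid's knob side, past straight to its stop, so that the stay is locked and the lid stays up with nothing holding it. Leave the blue-lidded case shut.

Things in the scene. Friction and masses are not known exactly. Their poses are not given: they have to be found in the camera images.
- red_case: Fixed light grey case with a flat red lid, 180 mm deep (x), 200 wide (y), 100 high. Origin: middle of its underside, on the table; x points from knob side to hinge side (away from the robot), y left, z up. Lid 16 mm thick, on top, hinged on the rear rim: hinge line along y at x = 90, z = 100 mm.
- red_knob (a point): Centre of the black knob on the red lid: a cylinder 28 mm long parallel to the hinge line, 20 mm diameter, on a stem at the middle of the lid's front edge. Pinch it across its flat ends. It stands 34 mm clear in front of the edge, 214 mm from the hinge line and 10 mm above it when shut. The frame turns with the lid.
- red_lid (a joint): Red lid angle, rad: 0 shut, grows as the front edge rises. The stay stops it at 1.40 (80 degrees). The stiff hinge holds the lid by itself only near upright, surely above 1.2; let go below about 0.85 it falls shut. Raise it with the knob held to 1.25 - 1.35; a few newtons.
- red_tab (a point): Middle of the yellow tab at the knee of the red lid's two-link stay, outside the case's left (+y) wall: a peg 16 mm diameter, 36 mm long along y, centred at y = 130. Folded, it is low beside the wall. With the lid up it stands above the rim, bulging to the front; pushed level along the case's +x with a few newtons it stops, locked, near x = 35, z = 127 mm.
- red_stay (a joint): Knee of the red stay, rad: 0 folded (lid shut), grows as it unfolds, 2.72 dead straight, 2.92 at the stop past straight (locked). No spring: it stays where it is pushed, and pushing it to the stop pulls the lid up its last degrees.
- blue_lid (a joint): Lid angle, rad, 0 shut, of the other case: same build, knob and yellow tab, but with a blue lid. A bystander that must stay shut. The two cases stand side by side, either way round.

How it is judged:
By the outcome, as a careful person would: the job done as asked, in the order asked, and still so for the second after the job is handed in, with the robot touching nothing.
It also fails if it takes over 45 s, if anything falls off the work surface, if the arm or the gripper's body presses on something with over 40 N, if the wrist force passes 120 N, or if a joint passes its speed limit or range.

### The arm

A 6-joint arm with a two-finger parallel gripper is mounted at the origin on the work surface. World frame = base frame: x ahead of the robot, y to its left, z up, the work surface at z = 0. Lengths are in m, angles in rad, forces in N, time in s.
With the tool pointing down it reaches from about 0.35 to 0.975 m from the base axis. Payload 4.9 kg.
Tool frame: the origin (TCP) lies on the front face of the gripper's body, between the roots of the fingers; the fingertips stand ctrl.tip_extent ahead of it and the grasp point (between the pads) lies 54 mm ahead of it (ctrl.tip_extent is the distance from the TCP to the fingertips, in m); z points along the fingers, y is the line along which they close (so a half turn about z gives the same grasp; the last joint's range is limited). The gripper opens to 85 mm and grips with 20 to 120 N. Pads are 22 mm wide; open, the fingers measure 114 mm over their backs; the gripper's body (76 mm by 85 mm) begins 54 mm behind the grasp point. The pads swing forward as they close: fully open they stand 13 mm farther back than shut.
Start: joints at [1.069, 0.053, 1.613, -0, 1.476, -0.119], TCP at [0.233, 0.58, 0.304] pointing down, gripper open.
Joint ranges: [-3.01, 3.01], [-1.01, 2.22], [0.06, 2.58], [-1.02, 4.17], [0.09, 2.62], [-3.14, 3.14]. Speed limits (rad/s): [2.57, 2.57, 3.14, 3.14, 3.14, 3.14].

### API

Orientations are given as a rotation vector (axis times angle).
In Python, from station import ctrl gives the robot as it stands.
- The arm moves only by the tool apply_moves, never from a script. Its argument "rows" is one flat list of numbers, 6 for each row, row after row: the shift along the tool's x, y, z normalised to -1 to 1, where 1 is 0.6 m, then the turn, a rotation vector about the tool's x, y, z normalised to -1 to 1, where 1 is 90 degrees. A call has 1 to 20 rows; each row is the pose to reach, as a shift and turn from the pose commanded when the call began, along the tool's axes at that moment; what a row does not reach only later rows make up. A row lasts 1/10 s, in which the tool goes at most 50 mm and 8.59 degrees, less where a joint would pass 70% of its speed; a pose out of reach is approached as far as the arm can. A call with a number of a shift or a turn outside -1 to 1 is refused whole. A call with a gripper value outside its range is refused whole. "grip" is the opening, from 0 (shut) to 1 (fully open), set as the call begins (left out, the last holds). The fingers move at their own pace and stop on an object; "grip_force" is the grip in N (left out, the last holds). Time passes only in rows, so rows that repeat a pose let the fingers close. It gives the time, the measured TCP pose, the force, the opening and the grip force at its end, in the units of the state.
- ctrl.get_obs(): the state, without advancing time (a new reading comes with each control period).
- ctrl.get_image(name): name is "scene" or "top"; returns (picture, depth): 400x640x3 uint8, blue, green, red; 400x640 float32, m along the optical axis (not along the pixel's ray), 0 where there is no reading.
- ctrl.camera_model(name): a dict with "mtx" (3x3 intrinsics, pixels), "R" (3x3) and "t" (3): a world point X has camera coordinates R X + t. Camera axes: x right, y down, z forward; pixel columns grow to the right and rows downward; lengths in m; the calibration is good to about 2 mm. A picture is of the moment at which its call begins. camera_model takes no time and is no camera call.
- ctrl.finish_job(): hands the job in; it is judged then, once.
The state is a dict: "t": time; "q": joint angles; "dq": joint speeds; "effort": joint torques, N m; "tool_pos": TCP position; "tool_rot": TCP orientation; "contact_force": force on the tool from outside, world axes, zero at the start; "wrist_torque": the same for the moment, N m; "opening": finger opening in m; "grip_force": force on a finger pad.
Only numpy, scipy, OpenCV 4.12 (cv2) and the standard library are available. Lean on these libraries where they do the work, as an engineer would, in place of code of your own. Each camera call takes 0.05 s, during which the arm holds its last target. There are 200 camera calls.

## Working session

There is one attempt and no reset: what is moved stays moved. The work goes in short steps, Python scripts to look and compute and a tool call to move; the robot and the scene stay as the last step left them, time stands still between calls to the robot, and variables do not carry over. Pictures are saved under pics/ and viewed, at most 10 in all, crops included, and the job is handed in when it is done.

Besides the shell and the picture viewer there is one more tool, called after "Call:" in YAML: its name, and indented under it one key for each argument. apply_moves: Moves the arm, as the interface text tells. Its arguments: {"type":"object","properties":{"rows":{"type":"array","items":{"type":"number"}},"grip":{"type":"number"},"grip_force":{"type":"number"}},"required":["rows"]}

```bash
ls; mkdir -p pics
python3 - <<'E'
from station import ctrl
import cv2,numpy as np
for n in("scene","top"):
    im,d=ctrl.get_image(n); cv2.imwrite(f"pics/{n}0.png",im); np.save(f"pics/{n}0.npy",d)
    m=ctrl.camera_model(n); print(n,np.round(m["mtx"],1).tolist(),np.round(m["R"],3).tolist(),np.round(m["t"],3))
o=ctrl.get_obs(); print({k:np.round(v,3).tolist() for k,v in o.items()}, ctrl.tip_extent)
E
```

```text
pics
scene [[372.9, 0.0, 319.0], [0.0, 372.9, 200.1], [0.0, 0.0, 1.0]] [[-0.502, 0.865, 0.006], [0.61, 0.359, -0.706], [-0.613, -0.351, -0.708]] [ 0.241 -0.291  1.117]
top [[439.5, 0.0, 321.1], [0.0, 439.5, 195.7], [0.0, 0.0, 1.0]] [[-0.012, -1.0, -0.022], [-0.984, 0.016, -0.18], [0.18, 0.02, -0.983]] [0.066 0.564 0.842]
{'t': 0.1, 'q': [1.069, 0.053, 1.614, 0.0, 1.476, -0.119], 'dq': [0.002, -0.003, -0.004, -0.001, -0.0, 0.001], 'effort': [0.0, -39.49, -37.136, -0.0, 0.004, -0.0], 'tool_pos': [0.233, 0.579, 0.303], 'tool_rot': [-0.597, -3.084, 0.003], 'contact_force': [0.068, -0.624, 0.414], 'wrist_torque': [0.009, 0.002, 0.049], 'grip_force': 0.0, 'opening': 0.085} 0.0726
```

View pics/scene0.png

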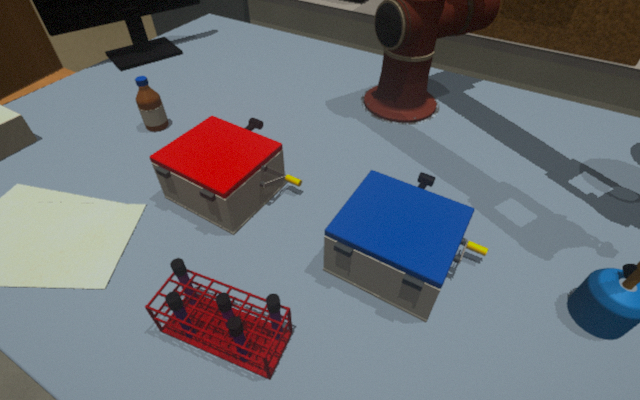

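View pics/top0.png

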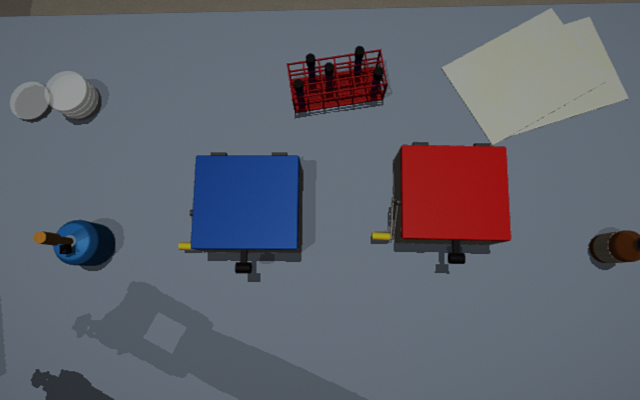

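The red case is on the right in the top view (lid about 400–510 × 145–240 px, knob at 457,258, tab at 381,237). The blue case is on the left. Next I measure the red case.

```bash
cat > h.py <<'E'
from station import ctrl
import cv2,numpy as np
def ray(n,uv,z):
    m=ctrl.camera_model(n);R=np.array(m["R"]);t=np.array(m["t"]);C=-R.T@t
    d=R.T@np.linalg.inv(m["mtx"])@np.array([*uv,1.]); return C+d*(z-C[2])/d[2]
def pt(n,uv,dep):
    m=ctrl.camera_model(n);R=np.array(m["R"]);t=np.array(m["t"])
    return R.T@(np.linalg.inv(m["mtx"])@np.array([*uv,1.])*dep-t)
def proj(n,X):
    m=ctrl.camera_model(n);p=np.array(m["mtx"])@(np.array(m["R"])@X+np.array(m["t"]));return p[:2]/p[2]
def comp(mask):
    n,l,s,c=cv2.connectedComponentsWithStats(mask.astype(np.uint8)); return [(s[i],c[i],l==i) for i in range(1,n) if s[i][4]>25]
E
python3 - <<'E'
from h import *
for n in("top","scene"):
    im=cv2.imread(f"pics/{n}0.png"); d=np.load(f"pics/{n}0.npy"); h=cv2.cvtColor(im,cv2.COLOR_BGR2HSV)
    H,S,V=cv2.split(h)
    for nm,mk in(("red",((H<5)|(H>175))&(S>200)&(V>170)),("blue",(H>105)&(H<125)&(S>200)&(V>100))):
        s,c,l=max(comp(mk),key=lambda a:a[0][4])
        r=cv2.minAreaRect(cv2.findContours(l.astype(np.uint8),0,2)[0][0])
        e=cv2.approxPolyDP(cv2.convexHull(cv2.findContours(l.astype(np.uint8),0,2)[0][0]),6,True)[:,0]
        print(n,nm,np.round(pt(n,c,np.median(d[l])),3)); 
        for p in e: print("  ",p,np.round(ray(n,p,.116),3))
    for s,c,l in comp((H>25)&(H<33)&(S>200)&(V>150)): print("yel",s,c,np.round(pt(n,c,np.median(d[l])),3))
    for s,c,l in comp(V<25):
        if s[4]<600: print("blk",s,c.round(),np.round(ray(n,c,.118),3),np.round(pt(n,c,np.median(d[l])),3))
E
```

```text
Traceback (most recent call last):
ValueError: max() iterable argument is empty
```

```bash
cat > m.py <<'E'
from h import *
im=cv2.imread("pics/top0.png");h=cv2.cvtColor(im,cv2.COLOR_BGR2HSV)
print(h[200,450],h[200,250],h[237,381],h[258,457],h[246,185])
for n in("top","scene"):
    im=cv2.imread(f"pics/{n}0.png"); d=np.load(f"pics/{n}0.npy"); h=cv2.cvtColor(im,cv2.COLOR_BGR2HSV)
    H,S,V=cv2.split(h)
    for nm,mk in(("red",((H<5)|(H>175))&(S>200)&(V>120)),("blue",(H>100)&(H<130)&(S>190)&(V>60))):
        s,c,l=max(comp(mk),key=lambda a:a[0][4])
        e=cv2.approxPolyDP(cv2.convexHull(cv2.findContours(l.astype(np.uint8),0,2)[0][0]),6,True)[:,0]
        print(n,nm,np.round(pt(n,c,np.median(d[l])),3)); 
        for p in e: print("  ",p,np.round(ray(n,p,.116),3))
    for s,c,l in comp((H>22)&(H<36)&(S>180)&(V>110)): print("yel",s,c,np.round(pt(n,c,np.median(d[l])),3))
    for s,c,l in comp(V<30):
        if s[4]<600: print("blk",s,c.round(),np.round(ray(n,c,.118),3),np.round(pt(n,c,np.median(d[l])),3))
E
python3 m.py
```

```text
[  0 219 150] [109 201 133] [ 28 207 154] [150  13  19] [ 31 200 157]
top red [ 0.555 -0.194  0.117]
   [402 146] [ 0.648 -0.099  0.116]
   [504 147] [ 0.642 -0.293  0.116]
   [509 239] [ 0.467 -0.287  0.116]
   [403 237] [ 0.473 -0.093  0.116]
top blue [0.547 0.205 0.117]
   [298 158] [0.628 0.1   0.116]
   [296 248] [0.456 0.105 0.116]
   [191 247] [0.46  0.3   0.116]
   [197 156] [0.635 0.296 0.116]
yel [373 233  17   6  92] [380.94565217 235.5       ] [ 0.483 -0.061  0.042]
yel [179 243  11   6  60] [184.31666667 245.33333333] [0.469 0.337 0.042]
blk [355  47   9  17 123] [359.  55.] [ 0.838 -0.022  0.118] [ 0.841 -0.022  0.111]
blk [306  54   9  17 117] [310.  62.] [0.825 0.075 0.118] [0.828 0.075 0.112]
blk [325  63   9  17 122] [329.  71.] [0.805 0.039 0.118] [0.808 0.039 0.112]
blk [372  63  11  21 133] [377.  75.] [ 0.795 -0.057  0.118] [ 0.798 -0.058  0.112]
blk [354  65   7   7  35] [357.  68.] [ 0.809 -0.018  0.118] [ 0.843 -0.023  0.051]
blk [309  72   6   7  33] [312.  75.] [0.797 0.073 0.118] [0.828 0.075 0.053]
blk [294  80  10  16 121] [299.  87.] [0.771 0.099 0.118]
[... 1093 characters left out ...]
89  0.117]
   [151 156] [ 0.641 -0.296  0.116]
   [212 116] [ 0.468 -0.29   0.116]
   [280 144] [ 0.477 -0.097  0.116]
   [224 193] [ 0.65  -0.1    0.116]
scene blue [0.558 0.206 0.116]
   [371 171] [0.459 0.103 0.116]
   [473 209] [0.462 0.298 0.116]
   [441 284] [0.637 0.295 0.116]
   [326 230] [0.633 0.101 0.116]
yel [285 175  16  10  80] [292.525  179.3625] [ 0.488 -0.062  0.042]
yel [467 241  21  14 127] [476.90551181 247.35433071] [0.472 0.33  0.041]
blk [454  18  18  17  68] [463.  27.] [-0.364  0.061  0.118] [-0.084  0.109  0.215]
blk [624 265  13  13  66] [629. 270.] [0.473 0.531 0.118] [0.465 0.534 0.111]
blk [230 328  10   8  30] [234. 332.] [0.846 0.083 0.118] [0.843 0.079 0.108]
```

```bash
cat >> h.py <<'E'
from scipy.spatial.transform import Rotation as Ro
yaw=-.037; C=np.array([.558,-.194,0]); ex=np.array([np.cos(yaw),np.sin(yaw),0]); ey=np.array([-np.sin(yaw),np.cos(yaw),0]); ez=np.array([0,0,1.])
W=lambda x,y,z:C+ex*x+ey*y+ez*z
def ori(tilt,sg=-1):   # tilt from straight down, forward
    t=np.radians(tilt); z=ex*np.sin(t)-ez*np.cos(t); y=sg*ey; return Ro.from_matrix(np.c_[np.cross(y,z),y,z])
def now():
    o=ctrl.get_obs(); return np.array(o["tool_pos"]),Ro.from_rotvec(o["tool_rot"])
def row(p,R,p0,R0):
    return np.round(np.r_[R0.inv().apply(p-p0)/.6,(R0.inv()*R).as_rotvec()/(np.pi/2)],3)
E
python3 - <<'E'
from h import *
p0,R0=now(); K=W(-.124,0,.11); print(K, proj("top",K),proj("scene",K))
print(R0.as_matrix().round(2))
for sg in(-1,1):
    R=ori(45,sg); z=R.as_matrix()[:,2]
    for p,RR in((np.array([.45,.15,.36]),ori(10,sg)),(np.array([.45,.15,.36]),R),(K-z*.13,R)): print(sg,p.round(3),row(p,RR,p0,R0).tolist())
E
```

```text
[ 0.43408487 -0.18941305  0.11      ] [455.85887873 257.96011615] [256.84630159 123.66593384]
[[-0.93  0.37 -0.  ]
 [ 0.37  0.93 -0.  ]
 [ 0.   -0.   -1.  ]]
-1 [0.45 0.15 0.36] [-0.602, -0.529, -0.095, -0.156, 0.029, 1.774]
-1 [0.45 0.15 0.36] [-0.602, -0.529, -0.095, -0.687, 0.121, 1.656]
-1 [ 0.342 -0.186  0.202] [-0.645, -1.115, 0.17, -0.687, 0.121, 1.656]
1 [0.45 0.15 0.36] [-0.602, -0.529, -0.095, -0.02, -0.11, -0.219]
1 [0.45 0.15 0.36] [-0.602, -0.529, -0.095, -0.087, -0.495, -0.208]
1 [ 0.342 -0.186  0.202] [-0.645, -1.115, 0.17, -0.087, -0.495, -0.208]
```

Call:
apply_moves:
  rows: [-0.3,-0.25,-0.09,-0.01,-0.05,-0.1,-0.6,-0.53,-0.09,-0.02,-0.11,-0.22,-0.6,-0.53,-0.09,-0.02,-0.11,-0.22,-0.6,-0.53,-0.09,-0.02,-0.11,-0.22,-0.6,-0.53,-0.09,-0.02,-0.11,-0.22,-0.6,-0.53,-0.09,-0.02,-0.11,-0.22,-0.6,-0.53,-0.09,-0.02,-0.11,-0.22,-0.6,-0.53,-0.09,-0.02,-0.11,-0.22,-0.6,-0.53,-0.09,-0.02,-0.11,-0.22,-0.6,-0.53,-0.09,-0.02,-0.11,-0.22,-0.6,-0.53,-0.09,-0.02,-0.11,-0.22,-0.6,-0.53,-0.09,-0.02,-0.11,-0.22,-0.6,-0.53,-0.09,-0.02,-0.11,-0.22]
  grip: 1

```text
t: 1.4
tool_pos: [0.4481, 0.151, 0.3573]
tool_rot: [0.052, 2.968, -0.003]
contact_force: [0.4, 0.1, -0.0]
opening: 0.0856
grip_force: 0.0
```

Run:
```python
from h import *
p0,R0=now(); K=W(-.124,0,.11); o=ctrl.get_obs(); print(p0.round(3),R0.as_matrix().round(2).tolist(),o["t"],np.round(o["q"],2))
for tl in (45,):
    R=ori(tl,1); z=R.as_matrix()[:,2]
    for p,RR in((np.array([.42,-.18,.3]),ori(20,1)),(K-z*.13,R)): print(p.round(3),row(p,RR,p0,R0).tolist())
```

```text
[0.448 0.151 0.357] [[-0.98, 0.04, 0.17], [0.03, 1.0, -0.0], [-0.17, 0.0, -0.98]] 1.4 [ 0.18 -0.44  1.96 -0.04  1.45 -1.35]
[ 0.42 -0.18  0.3 ] [0.043, -0.553, 0.089, 0.001, -0.112, 0.001]
[ 0.342 -0.186  0.202] [0.199, -0.568, 0.227, 0.001, -0.389, 0.001]
```

Call:
apply_moves:
  rows: [0.04,-0.55,0.09,0,-0.11,0,0.04,-0.55,0.09,0,-0.11,0,0.04,-0.55,0.09,0,-0.11,0,0.04,-0.55,0.09,0,-0.11,0,0.04,-0.55,0.09,0,-0.11,0,0.04,-0.55,0.09,0,-0.11,0,0.04,-0.55,0.09,0,-0.11,0,0.2,-0.57,0.23,0,-0.39,0,0.2,-0.57,0.23,0,-0.39,0,0.2,-0.57,0.23,0,-0.39,0,0.2,-0.57,0.23,0,-0.39,0,0.2,-0.57,0.23,0,-0.39,0,0.2,-0.57,0.23,0,-0.39,0,0.2,-0.57,0.23,0,-0.39,0,0.2,-0.57,0.23,0,-0.39,0]

```text
t: 2.9
tool_pos: [0.3432, -0.187, 0.1999]
tool_rot: [0.04, 2.356, -0.012]
contact_force: [0.8, 0.9, -0.7]
opening: 0.0852
grip_force: 0.0
```

Run:
```python
from h import *
p0,R0=now(); K=W(-.124,0,.11); o=ctrl.get_obs(); print(p0.round(3),R0.as_matrix().round(2).tolist(),o["t"],np.round(o["q"],2))
R=ori(45,1); z=R.as_matrix()[:,2]
for p,RR in((K-z*.054,R),): print(p.round(3),row(p,RR,p0,R0).tolist())
im,d=ctrl.get_image("scene"); cv2.imwrite("pics/s1.png",cv2.resize(im[60:260,140:460],None,fx=2,fy=2))
```

```text
[ 0.343 -0.187  0.2  ] [[-0.71, 0.03, 0.71], [0.03, 1.0, -0.02], [-0.71, 0.0, -0.71]] 2.9 [-1.03 -0.93  2.58  0.72  1.11 -2.77]
[ 0.396 -0.188  0.148] [-0.001, 0.001, 0.123, 0.004, -0.0, 0.0]
```

View pics/s1.png

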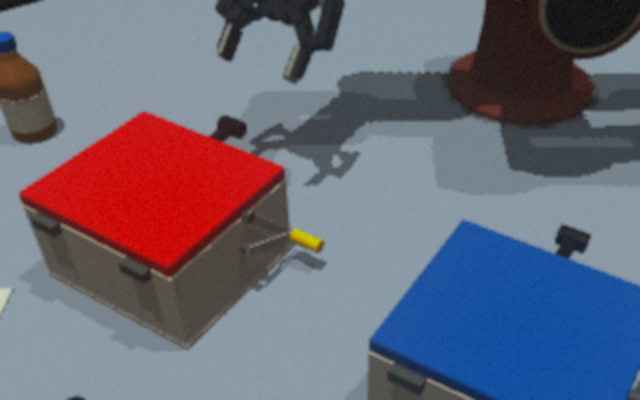

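The open gripper stands in front of the red knob (crop 232,128) and is aligned with it. I advance and pinch.

Call:
apply_moves:
  rows: [0,0,0.04,0,0,0,0,0,0.08,0,0,0,0,0,0.12,0,0,0,0,0,0.125,0,0,0,0,0,0.125,0,0,0]

```text
t: 3.45
tool_pos: [0.3957, -0.1892, 0.1468]
tool_rot: [0.042, 2.357, -0.011]
contact_force: [-0.7, -0.3, 0.5]
opening: 0.0851
grip_force: 0.0
```

Call:
apply_moves:
  rows: [0,0,0,0,0,0,0,0,0,0,0,0,0,0,0,0,0,0,0,0,0,0,0,0,0,0,0,0,0,0,0,0,0,0,0,0,0,0,0,0,0,0,0,0,0,0,0,0]
  grip: 0
  grip_force: 40

```text
t: 4.25
tool_pos: [0.3958, -0.1901, 0.1491]
tool_rot: [0.041, 2.354, -0.014]
contact_force: [-13.2, 5.8, 10.2]
opening: 0.0274
grip_force: 40.6
```

Run:
```python
from h import *
p0,R0=now(); o=ctrl.get_obs(); print(p0.round(3),o["t"],np.round(o["q"],2),o["opening"],np.round(o["contact_force"],1))
Hg=W(.09,0,.1)
for a in np.arange(.1,1.31,.1):
    r=Ro.from_rotvec(ey*a); print(round(a,2),row(Hg+r.apply(p0-Hg),r*R0,p0,R0).round(3).tolist())
```

```text
[ 0.396 -0.19   0.149] 4.25 [-0.88 -0.6   2.51  0.81  0.83 -2.86] 0.027415302261869764 [-13.2   5.8  10.2]
0.1 [-0.037, 0.0, -0.022, -0.0, 0.064, 0.0]
0.2 [-0.075, 0.0, -0.04, -0.0, 0.127, 0.0]
0.3 [-0.116, 0.0, -0.055, -0.0, 0.191, 0.001]
0.4 [-0.157, 0.0, -0.065, -0.0, 0.255, 0.001]
0.5 [-0.2, 0.0, -0.071, -0.0, 0.318, 0.001]
0.6 [-0.242, 0.0, -0.073, -0.0, 0.382, 0.001]
0.7 [-0.285, 0.0, -0.07, -0.0, 0.446, 0.002]
0.8 [-0.327, 0.0, -0.063, -0.0, 0.509, 0.002]
0.9 [-0.369, -0.0, -0.052, -0.0, 0.573, 0.002]
1.0 [-0.409, -0.0, -0.037, -0.0, 0.637, 0.002]
1.1 [-0.447, -0.0, -0.019, -0.001, 0.7, 0.003]
1.2 [-0.484, -0.0, 0.004, -0.001, 0.764, 0.003]
1.3 [-0.518, -0.0, 0.03, -0.001, 0.828, 0.003]
```

Call:
apply_moves:
  rows: [-0.018,0,-0.012,0,0.032,0,-0.037,0,-0.022,0,0.064,0,-0.056,0,-0.031,0,0.095,0,-0.075,0,-0.04,0,0.127,0,-0.095,0,-0.048,0,0.159,0,-0.116,0,-0.055,0,0.191,0,-0.136,0,-0.06,0,0.223,0,-0.157,0,-0.065,0,0.255,0,-0.178,0,-0.068,0,0.286,0,-0.2,0,-0.071,0,0.318,0]

```text
t: 5.25
tool_pos: [0.4499, -0.1919, 0.2637]
tool_rot: [0.052, 2.858, -0.003]
contact_force: [-3.3, 3.6, 1.7]
opening: 0.0272
grip_force: 43.6
```

Run:
```python
from h import *
p0,R0=now(); o=ctrl.get_obs(); print(p0.round(3),o["t"],np.round(o["q"],2),o["opening"],np.round(o["contact_force"],1))
Hg=W(.09,0,.1);z=R0.as_matrix()[:,2];g=p0+.054*z-Hg; print("lid",np.arctan2(g[2],-g@ex)-.047,np.hypot(g[2],g@ex))
for a in np.arange(.1,.86,.1):
    r=Ro.from_rotvec(ey*a); print(round(a,2),row(Hg+r.apply(p0-Hg),r*R0,p0,R0).round(3).tolist())
```

```text
[ 0.45  -0.192  0.264] 5.25 [-0.62 -0.4   2.09  0.17  1.22 -2.2 ] 0.027171795261859755 [-3.3  3.6  1.7]
lid 0.501511300253703 0.21446695677106173
0.1 [-0.037, 0.0, -0.022, -0.0, 0.064, 0.0]
0.2 [-0.075, 0.0, -0.041, -0.0, 0.127, 0.0]
0.3 [-0.115, 0.0, -0.055, -0.0, 0.191, 0.001]
0.4 [-0.157, 0.0, -0.066, -0.0, 0.255, 0.001]
0.5 [-0.199, 0.0, -0.072, -0.0, 0.318, 0.001]
0.6 [-0.242, 0.0, -0.074, -0.0, 0.382, 0.001]
0.7 [-0.285, 0.0, -0.072, -0.0, 0.446, 0.001]
0.8 [-0.327, 0.0, -0.065, -0.0, 0.509, 0.002]
```

Right on the arc, with low forces. I go on by 0.8, to a lid angle of about 1.3.

Call:
apply_moves:
  rows: [-0.018,0,-0.012,0,0.032,0,-0.037,0,-0.022,0,0.064,0,-0.056,0,-0.032,0,0.095,0,-0.075,0,-0.041,0,0.127,0,-0.095,0,-0.049,0,0.159,0,-0.115,0,-0.055,0,0.191,0,-0.136,0,-0.061,0,0.223,0,-0.157,0,-0.066,0,0.255,0,-0.178,0,-0.069,0,0.286,0,-0.199,0,-0.072,0,0.318,0,-0.22,0,-0.073,0,0.35,0,-0.242,0,-0.074,0,0.382,0,-0.264,0,-0.073,0,0.414,0,-0.285,0,-0.072,0,0.446,0,-0.306,0,-0.069,0,0.478,0,-0.327,0,-0.065,0,0.509,0,-0.327,0,-0.065,0,0.509,0]

```text
t: 6.95
tool_pos: [0.6285, -0.1983, 0.357]
tool_rot: [-0.046, -2.628, -0.016]
contact_force: [0.3, 4.6, 3.5]
opening: 0.0271
grip_force: 43.8
```

```bash
cat > st.py <<'E'
from h import *
import sys
p0,R0=now(); o=ctrl.get_obs(); print(p0.round(3),o["t"],np.round(o["q"],2),o["opening"],np.round(o["contact_force"],1))
Hg=W(.09,0,.1);z=R0.as_matrix()[:,2];g=p0+.054*z-Hg; print("z",z.round(2),"lid",np.arctan2(g[2],-g@ex)-.047,np.hypot(g[2],g@ex))
for n in("scene","top"):
    im,d=ctrl.get_image(n);H,S,V=cv2.split(cv2.cvtColor(im,cv2.COLOR_BGR2HSV))
    cv2.imwrite(f"pics/{n}_{sys.argv[1]}.png",im)
    for s,c,l in comp((H>22)&(H<36)&(S>180)&(V>110)):
        X=pt(n,c,np.median(d[l]))-C; print(n,"yel",s,c.round(),"case xyz",np.round([X@ex,X@ey,X[2]],3))
E
python3 st.py a
```

```text
[ 0.629 -0.198  0.357] 6.95 [-0.37  0.35  1.23 -0.18  2.04 -1.95] 0.02713837064058646 [0.3 4.6 3.5]
z [-0.49  0.02 -0.87] lid 1.308680020379595 0.2149592265015205
scene yel [256 156  19  12 122] [265. 162.] case xyz [0.006 0.129 0.146]
scene yel [468 241  20  13 122] [477. 247.] case xyz [-0.105  0.52   0.041]
top yel [378 183  20   7 114] [387. 186.] case xyz [0.001 0.13  0.148]
top yel [179 243  11   6  64] [184. 246.] case xyz [-0.109  0.528  0.042]
```

View pics/scene_a.png

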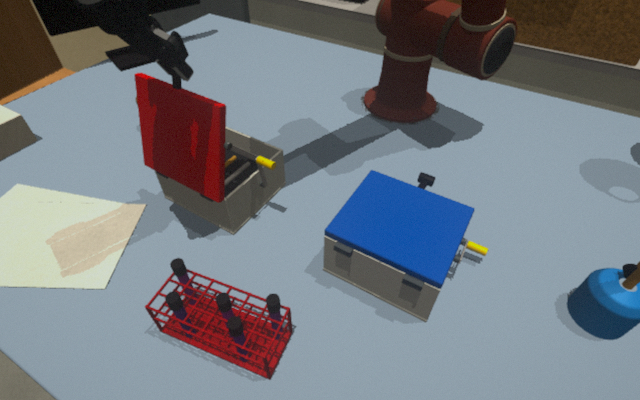

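The lid is at about 1.31 and the knob is still held. The red tab (scene 265,162) is at case x≈4 mm, z≈141 mm. I release, back off along the tool axis and plan the push.

Call:
apply_moves:
  rows: [0,0,0,0,0,0,0,0,0,0,0,0,0,0,0,0,0,0,0,0,0,0,0,0,0,0,-0.03,0,0,0,0,0,-0.08,0,0,0,0,0,-0.14,0,0,0,0,0,-0.2,0,0,0,0,0,-0.2,0,0,0]
  grip: 1

```text
t: 7.95
tool_pos: [0.6873, -0.2015, 0.4663]
tool_rot: [-0.048, -2.637, -0.01]
contact_force: [-0.5, -0.3, 1.7]
opening: 0.0852
grip_force: 0.0
```

```bash
python3 st.py b
python3 - <<'E'
from h import *
p0,R0=now(); R=ori(20,1); z=R.as_matrix()[:,2]
for nm,p,RR in(("side",W(.06,.2,.47),ori(0,1)),("front",W(-.09,.15,.40),R),("pre",W(-.05,.137,.127)-.0576*z,R)): print(nm,p.round(3),row(p,RR,p0,R0).tolist())
E
```

```text
[ 0.687 -0.201  0.466] 7.95 [-0.35  0.47  0.9  -0.19  2.25 -1.96] 0.08524790470176598 [-0.5 -0.3  1.7]
z [-0.48  0.02 -0.88] lid 1.5659453590377133 0.31930832208348253
scene yel [256 156  19  12 124] [265. 161.] case xyz [0.005 0.128 0.147]
scene yel [468 241  20  13 123] [477. 247.] case xyz [-0.105  0.52   0.041]
top yel [378 183  20   7 113] [387. 186.] case xyz [0.001 0.13  0.147]
top yel [179 243  11   6  64] [184. 246.] case xyz [-0.109  0.528  0.042]
side [0.625 0.004 0.47 ] [0.106, 0.338, 0.043, 0.0, -0.325, 0.001]
front [ 0.474 -0.041  0.4  ] [0.267, 0.255, 0.267, 0.0, -0.547, 0.001]
pre [ 0.493 -0.055  0.181] [0.06, 0.233, 0.569, 0.0, -0.547, 0.001]
```

The tab did not move, so the lid is holding by itself. Next I go round to the front side with the gripper shut.

Call:
apply_moves:
  rows: [0.11,0.34,0.04,0,-0.32,0,0.11,0.34,0.04,0,-0.32,0,0.11,0.34,0.04,0,-0.32,0,0.11,0.34,0.04,0,-0.32,0,0.11,0.34,0.04,0,-0.32,0,0.27,0.255,0.27,0,-0.55,0,0.27,0.255,0.27,0,-0.55,0,0.27,0.255,0.27,0,-0.55,0,0.27,0.255,0.27,0,-0.55,0,0.27,0.255,0.27,0,-0.55,0,0.27,0.255,0.27,0,-0.55,0]
  grip: 0

```text
t: 9.15
tool_pos: [0.4707, -0.0408, 0.3979]
tool_rot: [0.052, 2.791, -0.007]
contact_force: [-1.1, -0.8, 0.3]
opening: -0.0001
grip_force: 0.0
```

Run:
```python
from h import *
p0,R0=now(); R=ori(20,1); z=R.as_matrix()[:,2]; print(p0.round(3),ctrl.get_obs()["opening"])
for nm,p,RR in(("pre",W(-.05,.137,.127)-.0576*z,R),("pre+20",W(-.03,.137,.127)-.0576*z,R)): print(nm,p.round(3),row(p,RR,p0,R0).tolist())
```

```text
[ 0.471 -0.041  0.398] -8.764717363015088e-05
pre [ 0.493 -0.055  0.181] [0.088, -0.022, 0.353, 0.001, 0.001, -0.001]
pre+20 [ 0.513 -0.055  0.181] [0.056, -0.022, 0.364, 0.001, 0.001, -0.001]
```

Call:
apply_moves:
  rows: [0.09,-0.022,0.1,0,0,0,0.09,-0.022,0.18,0,0,0,0.09,-0.022,0.26,0,0,0,0.09,-0.022,0.32,0,0,0,0.09,-0.022,0.353,0,0,0,0.09,-0.022,0.353,0,0,0]

```text
t: 9.75
tool_pos: [0.4917, -0.0533, 0.1764]
tool_rot: [0.05, 2.8, -0.003]
contact_force: [-0.1, -0.7, -0.2]
opening: -0.0005
grip_force: 0.0
```

```bash
python3 st.py c;python3 - <<'E'
from h import *
p0,R0=now(); R=ori(20,1); z=R.as_matrix()[:,2]
for x in(-.02,0,.015,.02): print(x,row(W(x,.137,.127)-.0576*z,R,p0,R0).tolist())
im=cv2.imread("pics/scene_c.png");cv2.imwrite("pics/c2.png",cv2.resize(im[40:240,130:450],None,fx=2,fy=2))
E
```

```text
[ 0.492 -0.053  0.176] 9.75 [-0.3  -0.32  2.19  0.11  0.95 -1.88] -0.0005131165057059859 [-0.1 -0.7 -0.2]
z [ 0.33 -0.01 -0.94] lid 0.12922675658035615 0.14564379831688917
scene yel [256 156  19  12 126] [265. 161.] case xyz [0.005 0.129 0.147]
scene yel [468 241  20  13 120] [477. 247.] case xyz [-0.105  0.52   0.041]
top yel [378 183  20   7 109] [387. 186.] case xyz [0.001 0.13  0.148]
top yel [179 243  11   6  62] [184. 245.] case xyz [-0.109  0.528  0.042]
-0.02 [-0.046, -0.001, 0.019, 0.001, 0.001, 0.001]
0 [-0.077, -0.001, 0.03, 0.001, 0.001, 0.001]
0.015 [-0.1, -0.001, 0.039, 0.001, 0.001, 0.001]
0.02 [-0.108, -0.001, 0.042, 0.001, 0.001, 0.001]
```

View pics/c2.png

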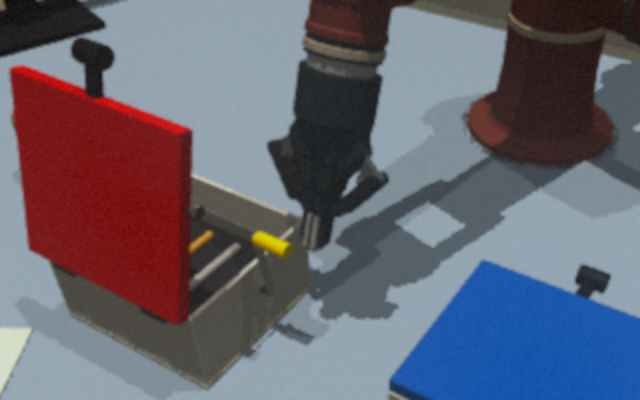

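The shut fingers stand just in front of the tab (crop 270,243), at its height. I push level along the case's +x.

Call:
apply_moves:
  rows: [-0.02,0,0.007,0,0,0,-0.04,0,0.015,0,0,0,-0.05,0,0.018,0,0,0,-0.06,0,0.022,0,0,0,-0.07,0,0.025,0,0,0,-0.08,0,0.029,0,0,0,-0.085,0,0.031,0,0,0,-0.09,0,0.033,0,0,0]

```text
t: 10.65
tool_pos: [0.5505, -0.056, 0.1814]
tool_rot: [0.051, 2.79, -0.006]
contact_force: [-1.8, -0.7, -1.0]
opening: 0.0001
grip_force: 0.4
```

```bash
python3 st.py d
```

```text
[ 0.55  -0.056  0.181] 10.65 [-0.27 -0.17  2.06  0.1   0.91 -1.85] 0.00014002733557428893 [-1.8 -0.7 -1. ]
z [ 0.34 -0.01 -0.94] lid 0.30352054021438246 0.08950683952371016
scene yel [249 165  18  14 135] [257. 171.] case xyz [0.029 0.128 0.139]
scene yel [468 241  20  13 124] [477. 247.] case xyz [-0.105  0.52   0.041]
top yel [179 243  11   6  64] [184. 246.] case xyz [-0.109  0.528  0.043]
```

Call:
apply_moves:
  rows: [-0.004,0,0.0015,0,0,0,-0.008,0,0.003,0,0,0,-0.011,0,0.004,0,0,0,-0.011,0,0.004,0,0,0]

```text
t: 11.15
tool_pos: [0.5572, -0.0563, 0.1812]
tool_rot: [0.051, 2.791, -0.007]
contact_force: [-0.6, -0.5, -1.5]
opening: 0.0002
grip_force: 0.8
```

```bash
python3 st.py e
```

```text
[ 0.557 -0.056  0.181] 11.15 [-0.26 -0.15  2.05  0.1   0.91 -1.85] 0.00022926932874962913 [-0.6 -0.5 -1.5]
z [ 0.34 -0.01 -0.94] lid 0.3279428830055835 0.08318040409480716
scene yel [246 170  19  13 135] [255. 176.] case xyz [0.037 0.129 0.134]
scene yel [467 241  21  13 124] [477. 247.] case xyz [-0.105  0.52   0.041]
top yel [179 243  11   6  64] [184. 246.] case xyz [-0.109  0.528  0.042]
```

Call:
apply_moves:
  rows: [-0.003,0,0.001,0,0,0,-0.005,0,0.002,0,0,0,-0.008,0,0.003,0,0,0,-0.008,0,0.003,0,0,0]

```text
t: 11.65
tool_pos: [0.5595, -0.056, 0.1794]
tool_rot: [0.049, 2.801, -0.005]
contact_force: [-16.7, 0.1, 2.6]
opening: -0.0001
grip_force: 7.0
```

```bash
python3 st.py f
```

```text
[ 0.559 -0.056  0.179] 11.65 [-0.26 -0.14  2.04  0.1   0.92 -1.84] -0.00010518361703999134 [-16.7   0.1   2.6]
z [ 0.33 -0.01 -0.94] lid 0.3128871858330229 0.08080364980344668
scene yel [246 170  19  14 134] [254. 176.] case xyz [0.037 0.128 0.134]
scene yel [467 241  21  13 124] [477. 247.] case xyz [-0.105  0.52   0.041]
top yel [179 243  11   6  64] [184. 246.] case xyz [-0.109  0.528  0.042]
```

The force rose to 17 N with the tab no longer moving, at x≈35 mm, so it is at the stop. I back away.

Call:
apply_moves:
  rows: [0.04,0,-0.015,0,0,0,0.09,0,-0.033,0,0,0,0.14,0,-0.05,0,0,0,0.14,0,-0.1,0,0,0,0.14,0,-0.18,0,0,0,0.14,0,-0.25,0,0,0,0.14,0,-0.25,0,0,0,0.14,0,-0.25,0,0,0]

```text
t: 12.55
tool_pos: [0.4328, -0.0522, 0.2965]
tool_rot: [0.05, 2.784, -0.009]
contact_force: [-0.1, -0.2, -0.1]
opening: 0.0002
grip_force: 0.0
```

```bash
python3 st.py g; python3 -c "
import cv2;im=cv2.imread('pics/scene_g.png');cv2.imwrite('pics/g2.png',cv2.resize(im[40:240,130:450],None,fx=2,fy=2))"
```

```text
[ 0.433 -0.052  0.296] 12.55 [-0.34 -0.64  2.2   0.11  1.24 -1.89] 0.0002448280322363276 [-0.1 -0.2 -0.1]
z [ 0.35 -0.01 -0.94] lid 0.5798120234985775 0.24872443806447095
scene yel [246 170  18  14 125] [254. 176.] case xyz [0.038 0.129 0.133]
scene yel [468 241  20  13 123] [477. 247.] case xyz [-0.105  0.52   0.041]
top yel [377 168  19   6  99] [387. 170.] case xyz [0.033 0.13  0.135]
top yel [179 243  11   6  61] [184. 245.] case xyz [-0.109  0.528  0.043]
```

View pics/g2.png

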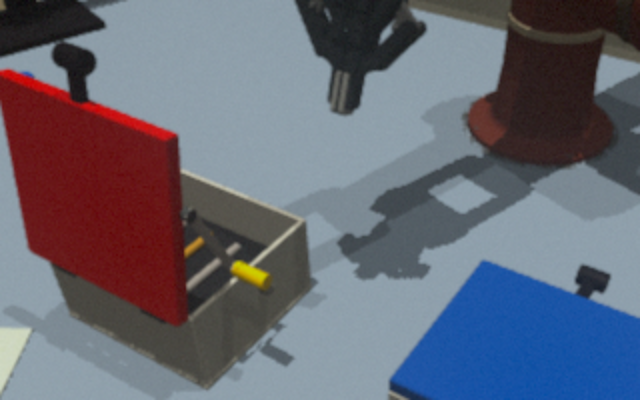

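The lid stands upright by itself, the tab (crop 250,275) sits at its locked position, the gripper is clear, and the blue case is shut. I hand it in.

```bash
python3 -c "
from station import ctrl
print(ctrl.finish_job())"
```

```text
the job is handed in; nothing more can be done
None
```

The red lid stands upright by itself with its stay pushed to the locked stop (tab at about x 35 mm, z 127 mm), the blue case stayed shut, and I handed the job in at about 12.7 s; no verdict came back.

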